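Tare the balance and hover the vial carrier over its pan

ROBOT

A 7-joint arm with a two-finger parallel gripper is mounted at the origin on the work surface. World frame = base frame: x ahead of the robot, y to its left, z up, the work surface at z = 0. Lengths are in mm, angles in degrees, forces in N, time in s.
With the tool pointing down it reaches from about 400 to 900 mm from the base axis. Payload 5.6 kg.
Tool frame: the origin (TCP) lies on the mounting face of the last link; the fingertips stand 190 mm ahead of it and the grasp point (between the pads) lies 171 mm ahead of it (bot.tip_reach is the distance from the TCP to the fingertips, in mm); z points along the fingers, y is the line along which they close (so a half turn about z gives the same grasp; the last joint's range is limited). The gripper opens to 92 mm and grips with 3 to 60 N. Pads are 20 mm wide; open, the fingers measure 128 mm over their backs; the gripper's body (75 mm by 189 mm) begins 69 mm behind the grasp point.
Start: joints at [-2.464, 26.786, -0.665, 91.828, 0.344, 61.387, -3.226], TCP at [650.001, -0.036, 404.692] pointing down, gripper open.
Joint ranges: [-144.91, 144.91], [-17.63, 115.5], [-89.93, 88.59], [15.96, 139.68], [-74.01, 254.01], [8.47, 105.57], [-167.45, 167.45]. Speed limits (degrees/s): [147.25, 147.25, 180, 180, 180, 180, 180].

INTERFACE

Orientations are given as a 3x3 rotation matrix whose columns are the frame's x, y, z axes.
In Python, from plant import get_obs, read_camera, bot, boxes_of, tip_of gives the robot as it stands.
- The arm moves only by the tool servo_tool, never from a script. Its argument "plan" is a list of rows, each an object of numbers: "x", "y", "z": the shift along the tool's x, y, z each as a share of 0.3 m, from -1 to 1; "yaw": the turn about the tool's z as a share of 0.5 rad, from -1 to 1. A call has 1 to 10 rows; each row is the pose to reach, as a shift and turn from the pose commanded when the call began, along the tool's axes at that moment; what a row does not reach only later rows make up. A row lasts 1/12 s, in which the tool goes at most 41.7 mm and 7.16 degrees, less where a joint would pass 70% of its speed; a pose out of reach is approached as far as the arm can. A call with a number of a shift or a turn outside -1 to 1 is refused whole. A call with a gripper value outside its range is refused whole. "claw" is the closure, from -1 (fully open) to 1 (shut), set as the call begins (left out, the last holds). The fingers move at their own pace and stop on an object; "newtons" is the grip in N (left out, the last holds). Time passes only in rows, so rows that repeat a pose let the fingers close. It gives the time, the measured TCP pose, the force, the opening and the grip force at its end, in the units of the state.
- get_obs(): the state, without advancing time (a new reading comes with each control period).
- read_camera(name): name is "scene" or "side" or "wrist"; returns a dict with "pixels" (480x640x3 uint8, red, green, blue), "camera_matrix" (3x3 intrinsics, pixels), "R" (3x3) and "t" (3): a world point X has camera coordinates R X + t. Camera axes: x right, y down, z forward; pixel columns grow to the right and rows downward; lengths in mm; the calibration is good to about 2 mm. A picture is of the moment at which its call begins. There is no depth.
- bot.job_done(): hands the job in; it is judged then, once.
Trained networks look in a picture, given as the dict that the camera call returned (one of the last four; its "shot" number tells which), for a name from the list of things; names that differ only in an ending like _2 or _b are one class to them, and where a whole thing is asked for, a point or a joint stands for the part that bears it (a point fixed in the world has none). Each returns a list of dicts, best first, with "score" (0 to 1); they miss things now and then, are a little off and sometimes report something else, mostly with a low value. They report only what shows in the picture. A call takes as long as a camera call. They do not tell look-alikes from the thing itself.
- boxes_of(picture, query): "location" ([x, y, z] in mm, in world coordinates, good to about 4 mm: the middle of the surface that is visible of it).
- tip_of(picture, query): "location" ([x, y, z] in mm, in world coordinates, good to about 4 mm: a listed point, or the origin of a listed thing).
The state is a dict: "time_s": time; "joint_positions": joint angles; "joint_vel": joint speeds; "tau": joint torques, N m; "ee_pos": TCP position; "ee_rot": TCP orientation; "force": force on the tool from outside, world axes, zero at the start; "torque": the same for the moment, N m; "width": opening from 0.0 (shut) to 1.0 (fully open); "finger_force": force on a finger pad.
Only numpy, scipy, OpenCV 4.12 (cv2) and the standard library are available. Lean on these libraries where they do the work, as an engineer would, in place of code of your own. Each camera call takes 0.05 s, during which the arm holds its last target. There are 200 camera calls.

TASK

Press the balance's tare bar fully down for a moment and let it spring back up. Then take the vial carrier by its grip, lift it over the glass draught shield and hold it upright, centred over and squared up with the rectangular weighing pan (either way round), about 1 cm above the pan without touching it; finish still holding it there at rest, ready to be lowered when the reading settles. Never touch the shield with anything or the balance with the carrier, and leave the jar, the bottle and the carton standing where they are.

Things in the scene. Friction and masses are not known exactly. Their poses are not given: they have to be found in the camera images.
- balance: White top-loading laboratory balance, fixed to the bench, 280 (x) x 190 (y) x 50 mm high housing. Origin: centre of its underside, on the bench; z up; -x is its front, with the grey tare bar near the front edge and a small display behind it; the rectangular pan lies behind the display, inside the shield.
- pan_center (a point): Centre of the upper face of the flat rectangular dark steel weighing pan, 66 mm above the bench; the pan is 100 mm long along this point's x and 62 mm along its y (same axes as the balance). 35 mm behind the balance's origin along its +x.
- shield: Glass draught shield with thin aluminium edges around the pan, open on top: square, 150 x 150 mm outside, 142 x 142 mm inside, centred on the pan, walls 4 mm thick, sides parallel to the balance's; top rim 116 mm above the bench (50 mm above the pan). Its origin is under the pan's centre, at bench height. Fixed to the balance.
- tare_bar (a joint): Travel of the tare bar, m: 0 up (rest), 0.010 fully down against its stop; it moves straight down. Sprung: about 2 N to start moving, 7 N at the bottom; it springs back when released.
- tare_top (a point): Centre of the upper face of the tare bar, a grey plastic bar 24 mm (x) x 80 mm (y) in the balance's axes; moves with the bar: 67 mm above the bench at rest, 57 mm fully pressed. It lies 115 mm in front of the balance's origin, 75 mm in front of the shield's front wall.
- carrier: Loose aluminium vial carrier, 0.18 to 0.35 kg: a base plate 84 mm (x) x 46 mm (y) x 14 mm with two fixed amber vials with black caps (25 mm wide, tops at 52 mm height) at x = +27 and -27 mm, and in the middle a slim stem with a bar-shaped grip on top. Origin: centre of its underside; z up; stands on the bench at the left or the right of the balance.
- grip (a point): Centre of the carrier's grip bar, 80 mm above the carrier's underside; the bar is 50 mm long along the carrier's x, 14 mm thick along its y, from 68 to 94 mm height. Squeeze across its 14 mm (along the carrier's y).
- jar: Closed glass jar with a steel lid, 72 mm in diameter, 105 mm high, standing on the bench on the other side of the balance from the carrier; origin at the centre of its underside. Leave alone.
- bottle: Glass bottle with a blue cap, 64 mm in diameter, 135 mm high, standing on the bench farther back on the left; origin at the centre of its underside. Leave alone.
- carton: White paper carton, 80 x 80 x 110 mm high, standing on the bench farther back on the right; origin at the centre of its underside. Leave alone.
Not all that is in view belongs to the job. Leave any pink, purple or yellow look-alike of the carrier alone.

How it is judged:
By the outcome, as a careful person would: the job done as asked, in the order asked, and still so for the second after the job is handed in, while the arm keeps its last pose, push and grip.
It also fails if it takes over 58 s, if anything falls off the work surface, if the arm or the gripper's body presses on something with over 40 N, if the wrist force passes 120 N, or if a joint passes its speed limit or range.

## Working session

There is one attempt and no reset: what is moved stays moved. The work goes in short steps, Python scripts to look and compute and a tool call to move; the robot and the scene stay as the last step left them, time stands still between calls to the robot, and variables do not carry over. Pictures are saved under pics/ and viewed, at most 10 in all, crops included, and the job is handed in when it is done.

Besides the shell and the picture viewer there is one more tool, called as a command line: name --argument value ..., lists and objects as JSON in quotes. servo_tool: Moves the arm, as the interface text tells. Shift numbers are shares of 0.3 m and turn numbers shares of 0.5 rad, none past 1 either way. Its arguments: {"type":"object","properties":{"plan":{"type":"array"},"claw":{"type":"number"},"newtons":{"type":"number"}},"required":["plan"]}

```bash
mkdir -p pics; ls
cat > h.py <<'E'
import numpy as np, cv2
from plant import get_obs, read_camera, bot, boxes_of, tip_of
def proj(p,X):
    c=p["R"]@np.asarray(X,float)+p["t"]; u=p["camera_matrix"]@c; return u[:2]/u[2]
def save(p,n): cv2.imwrite(n,cv2.cvtColor(p["pixels"],cv2.COLOR_RGB2BGR))
E
python3 - <<'E'
from h import *
np.set_printoptions(precision=3,suppress=True)
ims=[]
for n in ["scene","side"]:
    p=read_camera(n); ims.append(p["pixels"]); save(p,f"pics/{n}0.png")
    for q in ["balance","pan_center","tare_top","shield","carrier","grip","jar","bottle","carton"]:
        print(n,q,[(np.round(d["location"],0),round(d["score"],2),np.round(proj(p,d["location"]))) for d in tip_of(p,q)[:3]])
o=get_obs(); print(o["time_s"],o["ee_pos"],o["ee_rot"],o["force"],o["width"])
E
```

```text
pics
scene balance [(array([590., -43.,  -3.]), 0.62, array([319., 297.]))]
scene pan_center [(array([629., -38.,  66.]), 0.91, array([330., 289.]))]
scene tare_top [(array([481., -63.,  68.]), 0.63, array([287., 254.]))]
scene shield [(array([628., -37.,  -4.]), 0.58, array([330., 306.]))]
scene carrier [(array([514., 416.,   2.]), 0.95, array([435., 205.])), (array([477., 301.,   1.]), 0.7, array([397., 214.])), (array([349., 333.,  -0.]), 0.63, array([377., 186.]))]
scene grip [(array([478., 302.,  78.]), 0.74, array([400., 193.])), (array([521., 415.,  82.]), 0.72, array([442., 185.])), (array([353., 332.,  78.]), 0.71, array([380., 166.]))]
scene jar [(array([ 443., -325.,    3.]), 0.73, array([186., 310.]))]
scene bottle [(array([662., 370.,  -0.]), 0.79, array([461., 243.])), (array([481., -67.,  68.]), 0.54, array([286., 254.])), (array([ 446., -327.,    1.]), 0.4, array([186., 311.]))]
scene carton [(array([ 661., -340.,    7.]), 0.6, array([221., 383.]))]
side balance [(array([592., -41.,   1.]), 0.8, array([297., 238.])), (array([ 443., -327.,   -4.]), 0.41, array([391., 1
[... 318 characters left out ...]
 0.9, array([232., 334.])), (array([352., 330.,   1.]), 0.81, array([342., 421.]))]
side grip [(array([350., 334.,  82.]), 0.98, array([346., 398.])), (array([480., 300.,  81.]), 0.96, array([275., 351.])), (array([599., 248.,  80.]), 0.59, array([226., 305.]))]
side jar [(array([ 440., -324.,   -0.]), 0.65, array([392., 187.])), (array([594., -43.,  -1.]), 0.41, array([297., 238.]))]
side bottle [(array([657., 373.,   5.]), 0.98, array([165., 377.]))]
side carton [(array([ 660., -345.,   -1.]), 0.6, array([318., 166.])), (array([477., 304.,  78.]), 0.6, array([275., 354.]))]
1.0 [650.01   -0.041 404.709] [[ 0.  1.  0.]
 [ 1. -0. -0.]
 [-0.  0. -1.]] [-0.438 -0.113 -0.613] 0.9979140258220247
```

View pics/scene0.png

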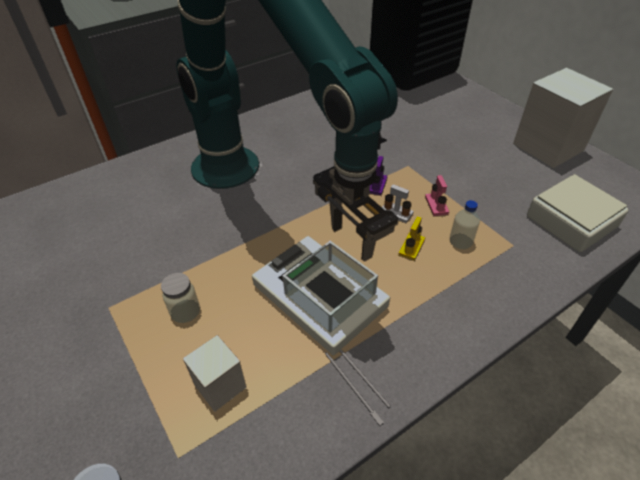

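View pics/side0.png

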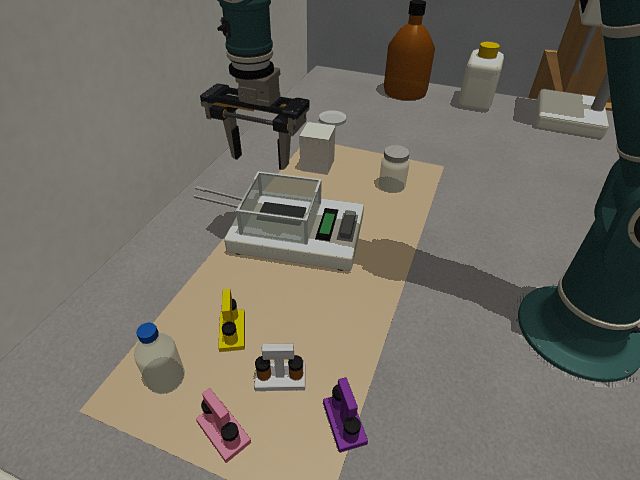

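The scene holds four carriers, given here as side-view pixels. Yellow is at (231,325), pink at (222,425) and purple at (345,415), and these are look-alikes. The bare aluminium one with amber vials is at (280,370), about (477,302) mm, and it fits the description. I'll confirm it in an enlarged crop, alongside the balance.

Run:
```python
from h import *
p=read_camera("side")
a=cv2.cvtColor(p["pixels"],cv2.COLOR_RGB2BGR)
c=cv2.resize(a[335:400,240:320],(640,520),interpolation=cv2.INTER_CUBIC)
cv2.imwrite("pics/crop1.png",c)
c=cv2.resize(a[160:275,215:375],(800,575),interpolation=cv2.INTER_CUBIC)
cv2.imwrite("pics/crop2.png",c)
# fused yaw guess and overlay fit points
for nm,X in [("tare",(478,-63.5,67)),("pan",(629,-40,66))]: print(nm,proj(p,X))
w=read_camera("wrist"); save(w,"pics/wrist0.png"); print(w["R"],w["t"],w["camera_matrix"])
```

```text
tare [348.79332963 222.01550237]
pan [281.34052218 212.24402486]
[[ 9.99999428e-01  7.23964930e-04  7.87254311e-04]
 [ 4.66176581e-04 -9.57514960e-01  2.88383224e-01]
 [ 9.62587121e-04 -2.88382692e-01 -9.57514750e-01]] [-650.65110553  -32.80622128  391.82692602] [[419.17312374   0.         318.44847426]
 [  0.         419.17312374 239.12735309]
 [  0.           0.           1.        ]]
```

View pics/crop1.png

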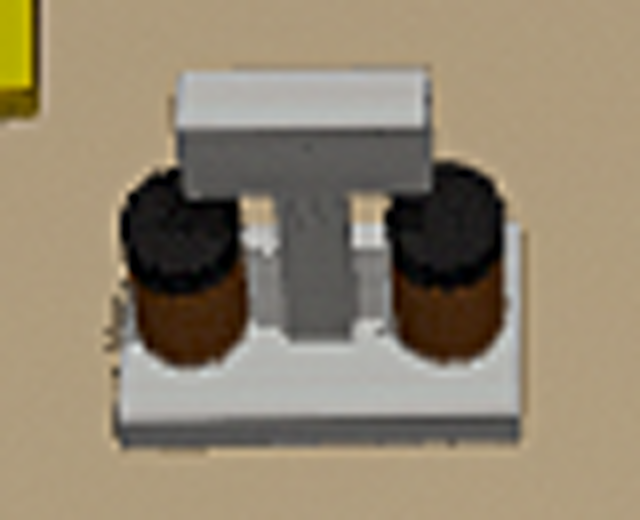

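View pics/crop2.png

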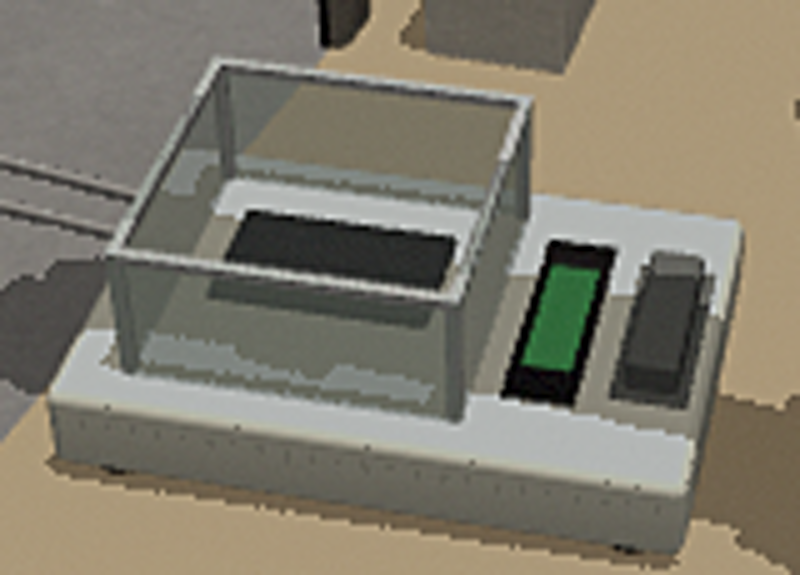

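View pics/wrist0.png

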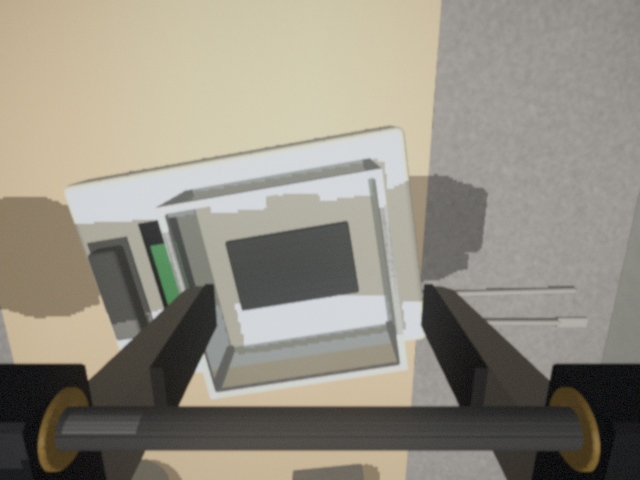

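The crops confirm the bare aluminium carrier with amber vials. The wrist view shows the balance turned by about 9°, with pan corners near (226,241), (347,222), (358,291) and (241,309). Next I'll fit both poses.

Run:
```python
from h import *
from scipy.optimize import least_squares
np.set_printoptions(precision=2,suppress=True)
w=read_camera("wrist"); s=read_camera("side")
def fit(cam_pts,x0):
    def f(v):
        c,n=np.cos(v[2]),np.sin(v[2]); R=np.array([[c,-n,0],[n,c,0],[0,0,1]])
        return np.concatenate([proj(p,R@np.array(X,float)+[v[0],v[1],0])-np.array(u) for p,X,u in cam_pts])
    r=least_squares(f,x0,x_scale=[10,10,.1],loss="soft_l1"); print(r.x[:2],np.degrees(r.x[2])); print(r.fun.reshape(-1,2).T); return r.x
# frame at pan centre
W=[(w,(-50,31,66),(226,241)),(w,(50,31,66),(347,222)),(w,(50,-31,66),(358,291)),(w,(-50,-31,66),(241,309))]
S=[(s,(75,-75,116),(257.6,172)),(s,(-75,-75,116),(321.4,179.6)),(s,(-75,75,116),(307.4,220.6)),(s,(75,75,116),(236.6,210.4))]
for P in (W,S,W+S): x=fit(P,[629,-40,.15])
C=[(25,-7,94,262.25,344),(-25,-7,94,293.75,343.5),(-25,7,94,293.75,351.2),(25,7,94,262.5,351),(42,23,0,254.75,390.6),(-42,23,0,305,390),(42,23,14,255.2,387.5),(-42,23,14,305,386.9),(-42,-23,14,305,363)]
fit([(s,(a,b,c),(u,v)) for a,b,c,u,v in C],[477,302,0.1])
c,n=np.cos(x[2]),np.sin(x[2]); print("tare",x[0]-150*c,x[1]-150*n)
```

```text
[629.56 -37.54] 9.555259831205786
[[-2.42  0.92  0.82 -0.43]
 [-0.46 -1.64  1.13  1.34]]
[627.31 -39.5 ] 10.336556631977366
[[ 0.16  0.17  0.02 -0.34]
 [-0.45 -0.41  0.04  0.67]]
[629.19 -37.84] 9.684631203309369
[[-2.92  0.33  0.42 -0.74 -0.43 -0.57 -1.66 -1.79]
 [ 0.04 -1.4   1.33  1.77 -0.41  0.05  0.5   0.61]]
[473.77 300.05] 22.559578739854043
[[ 0.03  0.29  0.07 -0.92  0.17  0.33 -1.01  0.24  0.37]
 [-0.58 -0.29 -0.37  0.05  1.08  1.29 -0.17  0.04 -0.55]]
tare 481.3251929820949 -63.07651080564804
```

servo_tool --plan '[{"x": -0.05, "y": -0.13, "z": 0.08, "yaw": 0.25}, {"x": -0.1, "y": -0.26, "z": 0.16, "yaw": 0.5}, {"x": -0.14, "y": -0.38, "z": 0.24, "yaw": 0.75}, {"x": -0.18, "y": -0.49, "z": 0.32, "yaw": 1}, {"x": -0.213, "y": -0.565, "z": 0.367, "yaw": 1}, {"x": -0.213, "y": -0.565, "z": 0.367, "yaw": 1}, {"x": -0.213, "y": -0.565, "z": 0.367, "yaw": 1}]' --claw 1 --newtons 20

```text
time_s: 1.78
ee_pos: [478.4, -64.8, 293.6]
ee_rot: [[0.481, 0.877, -0.004], [0.877, -0.481, -0.0], [-0.002, -0.003, -1.0]]
force: [0.2, 0.4, 0.1]
width: 0.514
finger_force: 0.0
```

servo_tool --plan '[{"yaw": 0.25}, {"yaw": 0.5}, {"yaw": 0.75}, {"yaw": 1}, {"yaw": 1}]'

```text
validation failed for argument at $.pl...
```

servo_tool --plan '[{"yaw": 0.25}, {"yaw": 0.5}, {"yaw": 0.79}, {"yaw": 0.79}, {"yaw": 0.79}]'

```text
validation failed for argument at $.pl...
```

servo_tool --plan '[{"x": 0, "y": 0, "z": 0, "yaw": 0.25}, {"x": 0, "y": 0, "z": 0, "yaw": 0.5}, {"x": 0, "y": 0, "z": 0, "yaw": 0.75}, {"x": 0, "y": 0, "z": 0, "yaw": 1}, {"x": 0, "y": 0, "z": 0, "yaw": 1}]'

```text
time_s: 2.2
ee_pos: [482.3, -63.4, 295.6]
ee_rot: [[0.842, 0.539, 0.003], [0.539, -0.842, -0.0], [0.002, 0.002, -1.0]]
force: [0.9, -0.1, 0.2]
width: 0.155
finger_force: 0.0
```

servo_tool --plan '[{"x": 0, "y": 0, "z": 0, "yaw": 0.25}, {"x": 0, "y": 0, "z": 0, "yaw": 0.5}, {"x": 0, "y": 0, "z": 0, "yaw": 0.79}, {"x": 0, "y": 0, "z": 0, "yaw": 0.79}, {"x": 0, "y": 0, "z": 0, "yaw": 0.79}, {"x": 0, "y": 0, "z": 0, "yaw": 0.79}]'

```text
time_s: 2.7
ee_pos: [481.1, -63.6, 294.9]
ee_rot: [[0.984, 0.18, 0.001], [0.18, -0.984, -0.0], [0.001, 0.0, -1.0]]
force: [0.4, -0.1, -0.4]
width: 0.008
finger_force: 0.0
```

Run:
```python
from h import *
np.set_printoptions(precision=2,suppress=True)
o=get_obs(); print(o["time_s"],o["ee_pos"],o["ee_rot"],o["force"],o["width"])
for n in ["wrist","side","scene"]:
    w=read_camera(n); 
    for q in ["tare_top","pan_center"]: print(n,q,[(d["location"],d["score"]) for d in tip_of(w,q)[:2]])
    if n=="wrist": save(w,"pics/wrist1.png")
    if n=="side":
        a=cv2.cvtColor(w["pixels"],cv2.COLOR_RGB2BGR); cv2.imwrite("pics/crop3.png",cv2.resize(a[130:270,230:390],(640,560),interpolation=cv2.INTER_CUBIC))
```

```text
2.7 [481.09 -63.61 294.91] [[ 0.98  0.18  0.  ]
 [ 0.18 -0.98 -0.  ]
 [ 0.    0.   -1.  ]] [ 0.37 -0.09 -0.42] 0.007718304129917025
wrist tare_top [([482.6, -69.2, 67.1], 0.95)]
wrist pan_center []
side tare_top [([480.3, -65.1, 66.5], 0.56)]
side pan_center [([627.8, -39.8, 63.7], 0.76)]
scene tare_top [([477.9, -63.9, 67.3], 0.82)]
scene pan_center [([631.9, -36.9, 66.3], 0.81), ([659.7, -345.9, 3.7], 0.21)]
```

View pics/wrist1.png

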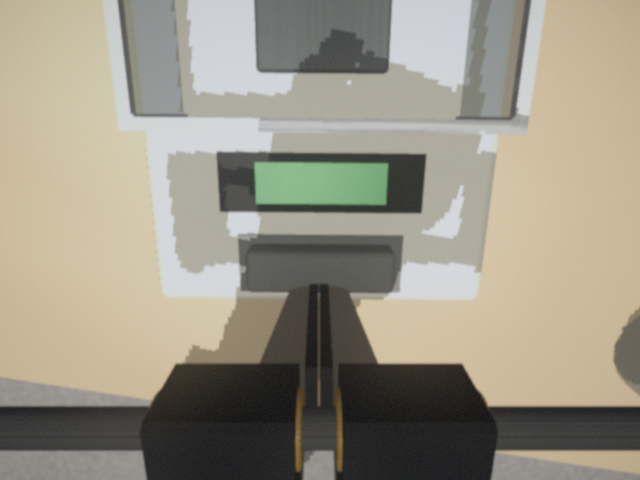

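servo_tool --plan '[{"x": 0, "y": 0, "z": 0.06, "yaw": 0}, {"x": 0, "y": 0, "z": 0.1, "yaw": 0}, {"x": 0, "y": 0, "z": 0.13, "yaw": 0}, {"x": 0, "y": 0, "z": 0.14, "yaw": 0}, {"x": 0, "y": 0, "z": 0.147, "yaw": 0}, {"x": 0, "y": 0, "z": 0.15, "yaw": 0}, {"x": 0, "y": 0, "z": 0.15, "yaw": 0}, {"x": 0, "y": 0, "z": 0.15, "yaw": 0}]'

```text
time_s: 3.82
ee_pos: [480.2, -63.9, 250.1]
ee_rot: [[0.985, 0.175, -0.001], [0.175, -0.985, 0.0], [-0.001, -0.001, -1.0]]
force: [-2.8, 0.4, 5.0]
width: 0.007
finger_force: 2.7
```

servo_tool --plan '[{"x": 0, "y": 0, "z": 0.007, "yaw": 0}, {"x": 0, "y": 0, "z": 0.013, "yaw": 0}, {"x": 0, "y": 0, "z": 0.017, "yaw": 0}, {"x": 0, "y": 0, "z": 0.017, "yaw": 0}, {"x": 0, "y": 0, "z": 0.017, "yaw": 0}, {"x": 0, "y": 0, "z": 0.017, "yaw": 0}]'

```text
time_s: 4.32
ee_pos: [480.3, -64.1, 247.2]
ee_rot: [[0.985, 0.175, -0.0], [0.175, -0.985, 0.002], [-0.0, -0.002, -1.0]]
force: [-9.1, 1.5, 29.1]
width: 0.003
finger_force: 14.6
```

servo_tool --plan '[{"x": 0, "y": 0, "z": -0.06, "yaw": 0}, {"x": 0, "y": 0, "z": -0.18, "yaw": 0}, {"x": 0, "y": -0.05, "z": -0.3, "yaw": 0}, {"x": 0.02, "y": -0.15, "z": -0.38, "yaw": 0}, {"x": 0.05, "y": -0.28, "z": -0.42, "yaw": -0.1}, {"x": 0.07, "y": -0.41, "z": -0.45, "yaw": -0.2}, {"x": 0.09, "y": -0.54, "z": -0.47, "yaw": -0.3}, {"x": 0.11, "y": -0.67, "z": -0.47, "yaw": -0.44}, {"x": 0.13, "y": -0.8, "z": -0.47, "yaw": -0.44}, {"x": 0.15, "y": -0.92, "z": -0.47, "yaw": -0.44}]' --claw -1

```text
time_s: 5.15
ee_pos: [476.1, 217.9, 386.4]
ee_rot: [[0.922, 0.386, 0.002], [0.386, -0.922, 0.001], [0.002, -0.0, -1.0]]
force: [0.5, 0.5, -0.3]
width: 0.709
finger_force: 0.0
```

Run:
```python
from h import *
np.set_printoptions(precision=2,suppress=True)
for i in range(4): w=read_camera("wrist")
o=get_obs(); print(o["time_s"],o["ee_pos"],o["ee_rot"],o["force"],o["width"])
save(w,"pics/wrist2.png")
for q in ["grip","carrier"]: print(q,[(d["location"],round(d["score"],2),proj(w,d["location"])) for d in tip_of(w,q)[:4]])
print([(d["location"],d["score"]) for d in tip_of(read_camera("scene"),"tare_top")[:1]])
```

```text
5.35 [476.32 216.4  385.56] [[ 0.92  0.39  0.  ]
 [ 0.39 -0.92 -0.  ]
 [ 0.    0.   -1.  ]] [-0.39 -0.51 -0.58] 0.8792441741388701
grip [([346.6, 332.1, 80.8], 0.84, array([114.73, 328.93])), ([513.8, 417.1, 77.6], 0.68, array([56.31, 63.9 ])), ([475.4, 299.8, 79.2], 0.59, array([210.46, 190.44])), ([600.1, 250.9, 76.9], 0.56, array([348.96,  39.54]))]
carrier [([474.6, 299.1, -2.5], 0.88, array([233.93, 175.23])), ([599.7, 247.4, -0.6], 0.75, array([346.07,  58.1 ])), ([347.1, 328.3, 1.5], 0.71, array([158.05, 288.46])), ([518.5, 414.4, 3.4], 0.65, array([116.12,  69.97]))]
[([482.3, -63.2, 67.6], 0.84)]
```

View pics/wrist2.png

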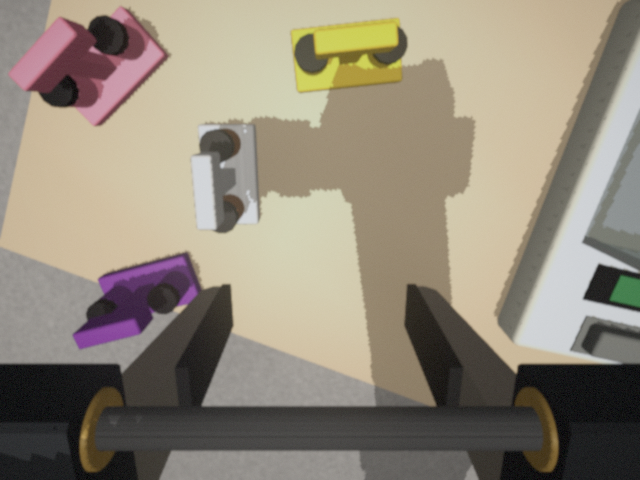

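Run:
```python
from h import *
from scipy.optimize import least_squares
np.set_printoptions(precision=2,suppress=True)
w=read_camera("wrist"); s=read_camera("side")
C=[(25,7,94,194,155),(25,-7,94,218,152),(-25,-7,94,219,228),(-25,7,94,196,229),(42,-23,14,255,124),(-42,-23,14,259,222),(42,23,14,198,126)]
D=[(25,-7,94,262.25,344),(-25,-7,94,293.75,343.5),(-25,7,94,293.75,351.2),(25,7,94,262.5,351),(42,23,0,254.75,390.6),(-42,23,0,305,390),(42,23,14,255.2,387.5),(-42,23,14,305,386.9),(-42,-23,14,305,363)]
A=[(w,)+c for c in C]; B=[(s,)+c for c in D]
for P in (A,A+B):
    def f(v):
        c,n=np.cos(v[2]),np.sin(v[2])
        return np.concatenate([proj(p,[v[0]+c*x-n*y,v[1]+n*x+c*y,z])-[a,b] for p,x,y,z,a,b in P])
    r=least_squares(f,[475,300,.4],x_scale=[10,10,.1],loss="soft_l1"); print(r.x[:2],np.degrees(r.x[2])); print(r.fun.reshape(-1,2).T)
o=get_obs(); print(o["ee_pos"],o["time_s"]); R=o["ee_rot"]; print(np.degrees(np.arctan2(R[1,0],R[0,0])))
d=np.array([r.x[0],r.x[1],o["ee_pos"][2]])-o["ee_pos"]; print((R.T@d)/300)
```

```text
[478.56 294.77] 22.318302219717282
[[-2.19 -4.25 -0.22  1.96  0.68  0.44  0.84]
 [-1.53  1.57  1.1   0.02 -0.8   1.65 -3.05]]
[477.5  295.25] 22.361926182378397
[[-3.44 -5.52 -1.38  0.82 -0.37 -0.47 -0.17 -0.68 -0.62 -0.88 -1.66 -0.51
  -0.66 -1.7  -0.75 -0.49]
 [-0.25  2.83  2.24  1.17  0.2   2.53 -2.   -3.74 -3.36 -3.54 -3.21 -2.23
  -1.86 -3.5  -3.13 -3.43]]
[476.84 214.39 385.61] 5.65
22.541855423319216
[ 0.11 -0.25 -0.  ]
```

servo_tool --plan '[{"x": 0.05, "y": -0.12, "z": 0.0, "yaw": 0}, {"x": 0.11, "y": -0.264, "z": 0.06, "yaw": 0}, {"x": 0.11, "y": -0.264, "z": 0.16, "yaw": 0}, {"x": 0.11, "y": -0.264, "z": 0.24, "yaw": 0}, {"x": 0.11, "y": -0.264, "z": 0.27, "yaw": 0}, {"x": 0.11, "y": -0.264, "z": 0.27, "yaw": 0}, {"x": 0.11, "y": -0.264, "z": 0.27, "yaw": 0}, {"x": 0.11, "y": -0.264, "z": 0.27, "yaw": 0}, {"x": 0.11, "y": -0.264, "z": 0.27, "yaw": 0}]'

```text
time_s: 6.4
ee_pos: [477.3, 301.2, 306.3]
ee_rot: [[0.923, 0.384, 0.003], [0.384, -0.923, 0.002], [0.003, -0.001, -1.0]]
force: [-0.5, 0.2, -1.1]
width: 0.996
finger_force: 0.0
```

Run:
```python
from h import *
np.set_printoptions(precision=2,suppress=True)
w=read_camera("wrist")
o=get_obs(); print(o["time_s"],o["ee_pos"],o["ee_rot"][0],o["force"],o["width"])
save(w,"pics/wrist3.png")
for q in ["grip","carrier"]: print(q,[(d["location"],round(d["score"],2),proj(w,d["location"])) for d in tip_of(w,q)[:4]])
s=read_camera("side")
for q in ["grip","carrier"]: print(q,[(d["location"],round(d["score"],2),proj(s,d["location"])) for d in tip_of(s,q)[:4]])
```

```text
6.45 [477.12 301.27 306.13] [0.92 0.38 0.  ] [ 0.07 -0.3  -0.05] 0.9978099781472841
grip [([476.3, 301.0, 80.1], 0.97, array([318.47, 278.43])), ([347.3, 332.6, 83.9], 0.85, array([185.66, 448.57])), ([599.8, 250.6, 76.8], 0.66, array([517.45,  89.47])), ([511.4, 419.4, 80.7], 0.61, array([117.04, 125.99]))]
carrier [([518.4, 412.0, 3.2], 0.83, array([185.89, 117.12])), ([600.2, 247.4, 0.9], 0.65, array([468.74,  97.61])), ([475.7, 297.1, -2.0], 0.59, array([323.21, 238.29])), ([350.8, 330.2, 0.9], 0.58, array([222.24, 365.09]))]
grip [([602.6, 249.4, 82.5], 0.86, array([223.89, 304.29])), ([516.2, 417.1, 79.9], 0.86, array([216.24, 407.93])), ([347.0, 334.1, 82.3], 0.76, array([347.37, 398.33])), ([476.9, 299.1, 81.0], 0.66, array([276.83, 350.74]))]
carrier [([521.7, 416.9, 4.1], 0.96, array([220.35, 430.39])), ([349.2, 331.7, 2.8], 0.9, array([343.81, 421.82])), ([479.9, 305.1, 0.6], 0.67, array([276.23, 380.08])), ([598.5, 245.8, 2.9], 0.62, array([232.5 , 331.04]))]
```

View pics/wrist3.png

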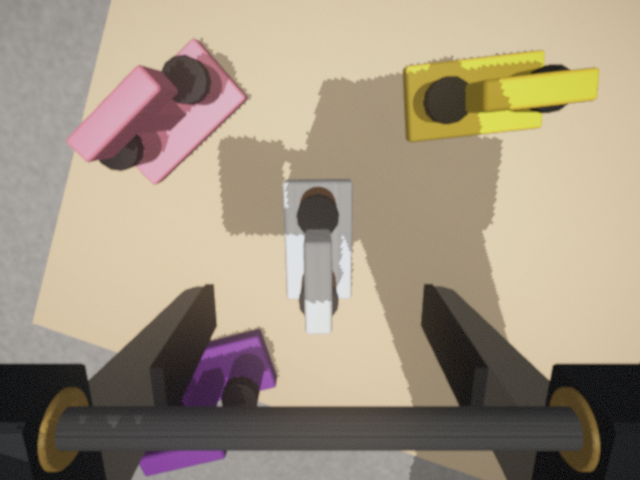

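servo_tool --plan '[{"x": 0, "y": 0, "z": 0.06, "yaw": 0}, {"x": 0, "y": 0, "z": 0.12, "yaw": 0}, {"x": 0, "y": 0, "z": 0.16, "yaw": 0}, {"x": 0, "y": 0, "z": 0.18, "yaw": 0}, {"x": 0, "y": 0, "z": 0.183, "yaw": 0}, {"x": 0, "y": 0, "z": 0.183, "yaw": 0}, {"x": 0, "y": 0, "z": 0.183, "yaw": 0}]'

```text
time_s: 7.28
ee_pos: [476.8, 301.7, 250.2]
ee_rot: [[0.923, 0.385, 0.001], [0.385, -0.923, 0.001], [0.001, -0.0, -1.0]]
force: [0.6, -0.5, 0.6]
width: 0.998
finger_force: 0.0
```

servo_tool --plan '[{"x": 0, "y": 0, "z": 0, "yaw": 0}, {"x": 0, "y": 0, "z": 0, "yaw": 0}, {"x": 0, "y": 0, "z": 0, "yaw": 0}, {"x": 0, "y": 0, "z": 0, "yaw": 0}, {"x": 0, "y": 0, "z": 0, "yaw": 0}, {"x": 0, "y": 0, "z": 0, "yaw": 0}, {"x": 0, "y": 0, "z": 0, "yaw": 0}, {"x": 0, "y": 0, "z": 0, "yaw": 0}, {"x": 0, "y": 0, "z": 0, "yaw": 0}, {"x": 0, "y": 0, "z": 0, "yaw": 0}]' --claw 1 --newtons 30

```text
time_s: 8.12
ee_pos: [476.5, 301.5, 249.6]
ee_rot: [[0.923, 0.385, -0.0], [0.385, -0.923, -0.0], [-0.0, 0.0, -1.0]]
force: [-0.0, 0.1, 0.1]
width: 0.295
finger_force: 0.0
```

servo_tool --plan '[{"x": 0, "y": 0, "z": 0, "yaw": 0}, {"x": 0, "y": 0, "z": 0, "yaw": 0}, {"x": 0, "y": 0, "z": 0, "yaw": 0}]'

```text
time_s: 8.37
ee_pos: [476.5, 301.5, 249.5]
ee_rot: [[0.923, 0.385, -0.0], [0.385, -0.923, -0.0], [-0.0, 0.0, -1.0]]
force: [0.1, 0.1, 0.0]
width: 0.149
finger_force: 30.0
```

servo_tool --plan '[{"x": 0, "y": 0, "z": -0.03, "yaw": 0}, {"x": 0, "y": 0, "z": -0.08, "yaw": 0}, {"x": 0, "y": 0, "z": -0.15, "yaw": 0}, {"x": 0, "y": 0, "z": -0.23, "yaw": 0}, {"x": 0, "y": 0, "z": -0.31, "yaw": 0}, {"x": 0, "y": 0, "z": -0.39, "yaw": 0}, {"x": 0, "y": 0, "z": -0.46, "yaw": 0}, {"x": 0, "y": 0, "z": -0.51, "yaw": 0}, {"x": 0, "y": 0, "z": -0.533, "yaw": 0}, {"x": 0, "y": 0, "z": -0.533, "yaw": 0}]'

```text
time_s: 9.2
ee_pos: [476.6, 301.5, 411.3]
ee_rot: [[0.923, 0.385, 0.002], [0.385, -0.923, 0.002], [0.003, -0.001, -1.0]]
force: [0.2, 0.4, -1.5]
width: 0.154
finger_force: 30.0
```

Run:
```python
from h import *
from scipy.spatial.transform import Rotation
np.set_printoptions(precision=3,suppress=True)
for i in range(4): s=read_camera("scene")
s2=read_camera("side")
o=get_obs(); print(o["time_s"],o["ee_pos"],o["ee_rot"],o["force"],o["width"],o["finger_force"],o["torque"])
for p in (s,s2):
  for q in ["carrier","pan_center","tare_top","shield"]: print(q,[(np.round(d["location"],1),round(d["score"],2)) for d in tip_of(p,q)[:4]])
R=o["ee_rot"]; print("tool-axis shift share to pan (628.5,-38.5):",R.T@(np.array([628.5,-38.5,o["ee_pos"][2]])-o["ee_pos"])/300)
```

```text
9.45 [476.138 301.287 408.054] [[ 0.923  0.386 -0.002]
 [ 0.386 -0.923 -0.002]
 [-0.003  0.001 -1.   ]] [-0.789 -0.204 -2.105] 0.14947545914234212 29.99222069978714 [0.056 0.1   0.023]
carrier [(array([516. , 416.1,   1. ]), 0.86), (array([475.3, 303.3, 156.4]), 0.81), (array([595.9, 246.9,  -1.4]), 0.64), (array([346.1, 333.6,  -2.1]), 0.55)]
pan_center [(array([629.2, -37.2,  64.4]), 0.79)]
tare_top [(array([480. , -64.2,  69. ]), 0.62)]
shield [(array([627.3, -39.3,   0.6]), 0.89)]
carrier [(array([477.3, 302.1, 158.3]), 0.97), (array([520. , 417.2,  -0.4]), 0.93), (array([630. , -42.4,  66.4]), 0.59), (array([596.5, 246. ,   1.6]), 0.58)]
pan_center [(array([629.7, -38.9,  67.9]), 0.59)]
tare_top [(array([480. , -66.5,  65.8]), 0.52)]
shield [(array([628.3, -37.3,  -2. ]), 0.89)]
tool-axis shift share to pan (628.5,-38.5): [0.032 1.241 0.001]
```

servo_tool --plan '[{"x": 0.001, "y": 0.03, "z": 0, "yaw": 0.05}, {"x": 0.003, "y": 0.1, "z": 0, "yaw": 0.1}, {"x": 0.005, "y": 0.19, "z": 0, "yaw": 0.15}, {"x": 0.008, "y": 0.29, "z": 0, "yaw": 0.2}, {"x": 0.01, "y": 0.39, "z": 0, "yaw": 0.25}, {"x": 0.013, "y": 0.49, "z": 0, "yaw": 0.3}, {"x": 0.015, "y": 0.59, "z": 0, "yaw": 0.35}, {"x": 0.018, "y": 0.69, "z": 0, "yaw": 0.4}, {"x": 0.021, "y": 0.77, "z": 0, "yaw": 0.436}, {"x": 0.022, "y": 0.8, "z": 0, "yaw": 0.436}]'

```text
time_s: 10.68
ee_pos: [576.3, 77.4, 409.8]
ee_rot: [[0.986, 0.169, 0.001], [0.169, -0.986, -0.002], [0.001, 0.003, -1.0]]
force: [-0.2, -0.6, -1.8]
width: 0.149
finger_force: 30.0
```

Run:
```python
from h import *
np.set_printoptions(precision=3,suppress=True)
for i in range(5): s=read_camera("scene")
o=get_obs(); R=o["ee_rot"]; print(o["time_s"],o["ee_pos"],R,o["finger_force"]); print(R.T@(np.array([628.8,-38.3,o["ee_pos"][2]])-o["ee_pos"])/300)
```

```text
10.9333 [574.531  84.335 409.331] [[ 0.984  0.179 -0.001]
 [ 0.179 -0.984  0.001]
 [-0.001 -0.001 -1.   ]] 29.99238520860672
[ 0.105  0.435 -0.001]
```

servo_tool --plan '[{"x": 0.005, "y": 0.02, "z": 0, "yaw": 0}, {"x": 0.02, "y": 0.08, "z": 0, "yaw": 0}, {"x": 0.04, "y": 0.16, "z": 0, "yaw": 0}, {"x": 0.06, "y": 0.25, "z": 0, "yaw": 0}, {"x": 0.08, "y": 0.33, "z": 0, "yaw": 0}, {"x": 0.095, "y": 0.39, "z": 0, "yaw": 0}, {"x": 0.102, "y": 0.42, "z": 0, "yaw": 0}, {"x": 0.105, "y": 0.435, "z": 0, "yaw": 0}, {"x": 0.105, "y": 0.435, "z": 0, "yaw": 0}, {"x": 0.105, "y": 0.435, "z": 0, "yaw": 0}]'

```text
time_s: 11.77
ee_pos: [628.9, -38.7, 409.3]
ee_rot: [[0.984, 0.179, -0.001], [0.179, -0.984, 0.001], [-0.0, -0.001, -1.0]]
force: [0.1, 0.1, -2.2]
width: 0.148
finger_force: 30.0
```

Run:
```python
from h import *
np.set_printoptions(precision=2,suppress=True)
for i in range(5): s=read_camera("scene")
s2=read_camera("side"); w=read_camera("wrist")
o=get_obs(); R=o["ee_rot"]; print(o["time_s"],o["ee_pos"],R,o["finger_force"])
for p in (s,s2,w):
  for q in ["carrier","grip","pan_center","shield"]: print(q,[(np.round(d["location"],1),round(d["score"],2)) for d in tip_of(p,q)[:5] if abs(d["location"][1]+38)<60])
save(w,"pics/wrist4.png")
```

```text
12.1167 [629.06 -39.69 409.59] [[ 0.98  0.18  0.  ]
 [ 0.18 -0.98  0.  ]
 [ 0.   -0.   -1.  ]] 29.99221444129944
carrier [(array([626.4, -37.8, 160. ]), 0.77)]
grip [(array([631.2, -38.5, 240. ]), 0.85), (array([632.3, -36.5,  68.3]), 0.49)]
pan_center [(array([630. , -34.3,  67.1]), 0.68), (array([628.5, -39.6, 237.5]), 0.4)]
shield [(array([628.9, -38.3,  -2.6]), 0.89)]
carrier [(array([630.1, -36.5, 160.1]), 0.56)]
grip [(array([627.9, -40. , 236.3]), 0.87), (array([626.5, -37.6,  63.6]), 0.16)]
pan_center [(array([625.9, -40.2,  63.8]), 0.82)]
shield [(array([628.3, -33. ,   0.5]), 0.68)]
carrier [(array([628.4, -41.3, 155.3]), 0.89)]
grip [(array([626.4, -40.7, 238.1]), 0.57)]
pan_center []
shield []
```

View pics/wrist4.png

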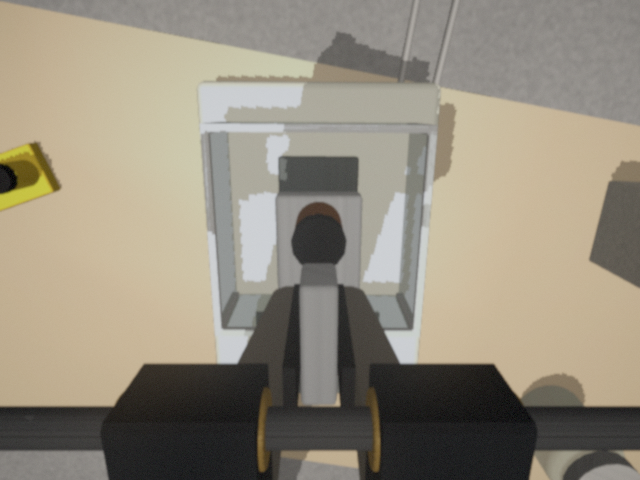

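Run:
```python
from h import *
np.set_printoptions(precision=3,suppress=True)
w=read_camera("wrist"); o=get_obs(); print(o["ee_pos"],np.degrees(np.arctan2(o["ee_rot"][1,0],o["ee_rot"][0,0])))
a=cv2.cvtColor(w["pixels"],cv2.COLOR_RGB2HSV)[...,1].astype(float); a=cv2.GaussianBlur(a,(3,3),0)
print("sat row200",a[200,190:235:3],a[200,405:450:3])
L=[]
for r in range(140,330,4):
    d=np.diff(a[r]); l=190+np.argmin(d[190:235]); q=400+np.argmax(d[400:450])
    L.append((r,l,q,(l+q)/2))
L=np.array(L); print(L[::4])
# world axis check: fit side lines -> centre line
for k in (1,2,3): 
    c=np.polyfit(L[:,0],L[:,k],1); res=L[:,k]-np.polyval(c,L[:,0]); m=abs(res)<3; c=np.polyfit(L[m,0],L[m,k],1); print(c,m.sum(),np.polyval(c,[140,330]))
for yaw in (9,9.5,10,10.5):
  for X0 in ((628.8,-38.3),):
    t=np.radians(yaw); e=np.array([np.cos(t),np.sin(t)]); f=np.array([-e[1],e[0]])
    g=lambda u,v,z: proj(w,[*(np.array(X0)+u*e+v*f),z])
    print(yaw,"rim L",g(75,75,116),g(-75,75,116),"R",g(75,-75,116),g(-75,-75,116),"hous L",g(75,95,50),g(-75,95,50),"R",g(75,-95,50),g(-75,-95,50))
```

```text
[629.143 -40.354 409.491] 10.17904124749286
sat row200 [42.875 42.062 42.75  40.938 31.875  2.75   1.875  9.     4.375  5.25
  6.375  6.625  5.75  10.062 22.188] [ 4.375 17.5   19.062  7.125  6.562  4.125  4.812  2.875  9.562 45.125
 46.312 46.312 46.875 48.125 49.   ]
[[140.  198.  435.  316.5]
 [156.  199.  433.  316. ]
 [172.  201.  432.  316.5]
 [188.  202.  430.  316. ]
 [204.  203.  429.  316. ]
 [220.  204.  427.  315.5]
 [236.  205.  426.  315.5]
 [252.  206.  425.  315.5]
 [268.  207.  424.  315.5]
 [284.  209.  422.  315.5]
 [300.  210.  421.  315.5]
 [316.  211.  420.  315.5]]
[  0.073 187.88 ] 48 [198.06  211.877]
[ -0.084 446.212] 48 [434.469 418.53 ]
[ -0.006 317.046] 48 [316.264 315.204]
9 rim L [198.948 122.318] [211.367 334.766] R [436.704 127.585] [415.769 338.664] hous L [196.375 119.977] [206.978 296.494] R [439.428 125.37 ] [421.747 300.709]
9.5 rim L [197.975 123.377] [212.311 335.576] R [435.771 126.495] [416.734 337.885] hous L [195.606 121.066] [207.775 297.367] R [438.699 124.258] [422.567 299.863]
10 rim L [197.014 124.445] [213.261 336.378] R [434.827 125.412] [417.693 337.098] hous L [194.849 122.161] [208.579 298.233] R [437.959 123.151] [423.381 299.011]
10.5 rim L [196.064 125.52 ] [214.218 337.172] R [433.871 124.338] [418.645 336.303] hous L [194.102 123.262] [209.39  299.092] R [437.208 122.051] [424.189 298.151]
```

servo_tool --plan '[{"x": 0, "y": -0.006, "z": 0, "yaw": 0.01}, {"x": 0, "y": -0.006, "z": 0.01, "yaw": 0.01}, {"x": 0, "y": -0.006, "z": 0.04, "yaw": 0.01}, {"x": 0, "y": -0.006, "z": 0.08, "yaw": 0.01}, {"x": 0, "y": -0.006, "z": 0.13, "yaw": 0.01}, {"x": 0, "y": -0.006, "z": 0.17, "yaw": 0.01}, {"x": 0, "y": -0.006, "z": 0.2, "yaw": 0.01}, {"x": 0, "y": -0.006, "z": 0.22, "yaw": 0.01}, {"x": 0, "y": -0.006, "z": 0.23, "yaw": 0.01}, {"x": 0, "y": -0.006, "z": 0.23, "yaw": 0.01}]'

```text
time_s: 13.6
ee_pos: [628.8, -38.5, 339.7]
ee_rot: [[0.985, 0.172, -0.001], [0.172, -0.985, -0.0], [-0.001, 0.0, -1.0]]
force: [0.5, -0.4, -2.2]
width: 0.153
finger_force: 30.0
```

servo_tool --plan '[{"x": 0, "y": 0, "z": 0, "yaw": 0}, {"x": 0, "y": 0, "z": 0, "yaw": 0}, {"x": 0, "y": 0, "z": 0, "yaw": 0}, {"x": 0, "y": 0, "z": 0, "yaw": 0}, {"x": 0, "y": 0, "z": 0, "yaw": 0}, {"x": 0, "y": 0, "z": 0, "yaw": 0}]'

```text
time_s: 14.1
ee_pos: [628.9, -38.5, 340.8]
ee_rot: [[0.985, 0.172, 0.0], [0.172, -0.985, 0.0], [0.0, 0.0, -1.0]]
force: [0.0, 0.2, -2.6]
width: 0.148
finger_force: 30.0
```

servo_tool --plan '[{"x": 0, "y": 0, "z": 0.01, "yaw": 0}, {"x": 0, "y": 0, "z": 0.022, "yaw": 0}, {"x": 0, "y": 0, "z": 0.034, "yaw": 0}, {"x": 0, "y": 0, "z": 0.044, "yaw": 0}, {"x": 0, "y": 0, "z": 0.05, "yaw": 0}, {"x": 0, "y": 0, "z": 0.05, "yaw": 0}, {"x": 0, "y": 0, "z": 0.05, "yaw": 0}, {"x": 0, "y": 0, "z": 0.05, "yaw": 0}, {"x": 0, "y": 0, "z": 0.05, "yaw": 0}, {"x": 0, "y": 0, "z": 0.05, "yaw": 0}]'

```text
time_s: 14.93
ee_pos: [628.9, -38.6, 325.7]
ee_rot: [[0.985, 0.172, 0.0], [0.172, -0.985, -0.0], [0.0, 0.0, -1.0]]
force: [-0.6, -0.2, -2.8]
width: 0.15
finger_force: 30.0
```

Run:
```python
from h import *
np.set_printoptions(precision=2,suppress=True)
for k in range(4):
  for n in ("side","scene"):
    p=read_camera(n)
    for q in ["carrier","grip","pan_center","shield"]: print(n,q,[np.round(d["location"],1) for d in tip_of(p,q)[:5] if abs(d["location"][1]+38)<60 and d["score"]>.3]) if k<2 else 0
    if n=="side" and k==3:
        a=cv2.cvtColor(p["pixels"],cv2.COLOR_RGB2BGR)[150:250,220:340]; cv2.imwrite("pics/crop5.png",cv2.resize(a,(720,600),interpolation=cv2.INTER_CUBIC))
o=get_obs(); print(o["time_s"],o["ee_pos"],o["ee_rot"],o["joint_vel"],o["force"])
```

```text
side carrier [array([629. , -36.3,  77.5])]
side grip [array([629.3, -35.4, 155.2])]
side pan_center [array([627. , -40.5,  67.7])]
side shield []
scene carrier [array([628.3, -38.6,  77.7])]
scene grip [array([630.4, -37.3, 153.7])]
scene pan_center [array([629.7, -34.4,  66. ])]
scene shield [array([624.8, -40.5,   0.1])]
side carrier [array([629.4, -36.4,  75.1])]
side grip [array([627.5, -39.2, 154.7])]
side pan_center [array([622.5, -41.3,  68.2])]
side shield [array([630.3, -34. , 154. ])]
scene carrier [array([625.1, -39.8,   0.6]), array([626.7, -36.3,  76.2])]
scene grip [array([628.9, -36.7, 153.2])]
scene pan_center [array([632. , -39.5,  66.5])]
scene shield [array([627. , -38.1,  -1. ])]
16.1333 [628.84 -38.48 325.48] [[ 0.99  0.17 -0.  ]
 [ 0.17 -0.99 -0.  ]
 [-0.    0.   -1.  ]] [ 0.06  0.04 -0.05 -0.08  0.05  0.02  0.04] [-0.11 -0.88 -3.21]
```

View pics/crop5.png

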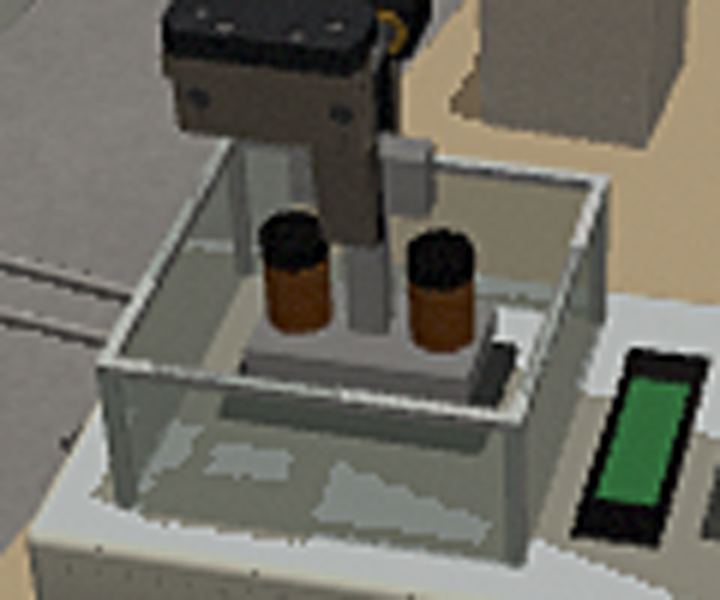

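The crop shows the carrier upright inside the shield. Its base edge, (245,375) to (470,405), hovers over the pan and runs parallel to the walls with clearance all round. The arm is at rest.

```bash
python3 -c "
from plant import bot
print(bot.job_done())"
```

```text
the job is handed in; nothing more can be done
None
```

I pressed the tare bar down to its stop and it sprang back up. The carrier is now held upright and at rest about 1 cm above the pan, centred and squared to within my roughly 1–2 mm measurements, and the job is handed in at about 16 s; I saw no contact with the shield.

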